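# Open a mill of unknown thread hand for cleaning and hold its cap

### The job

Take the cap off the stainless steel mill in the front clamp, the one nearer to you: its lug thread may be ordinary or reverse and nothing on the outside tells which, so feel for the way it comes loose, trying both ways if need be, unscrew it fully and only then lift it off. Carry it, open side down, over the middle of the white ramekin and finish while holding it there, a few centimetres clear above the rim, so that a colleague can brush it out. Leave the ramekin and everything else on the counter where it stands.

Things in the scene. Friction and masses are not known exactly. Their poses are not given: they have to be found in the camera images.
- cradle: The mill clamp nearer to the robot, bolted down: a 110 x 110 x 10 mm steel plate with a rubber-lined clamp ring, 72 mm across, top 42 mm above the counter, thumbscrew to +x. It holds its mill rigidly upright. Origin: centre of the plate's underside, on the mill's axis; z up, never turned. A second, equal clamp with an equal mill stands behind it in the middle, x about 0.7.
- mouth (a point): Centre of the mouth of the mill in that clamp, 156 mm above the counter, hidden by the cap. The steel mill is round, 54 mm across, its shoulder 130 mm above the counter; above it a 34 mm neck with thread segments, 44 mm across.
- cap: The cap on that mill: steel, twelve-sided, 53 mm over the flats, 32 mm high, hollow, open below, about 90 g. Origin: on its axis at its lower rim, 132 mm above the counter when on; z up. At the start its x axis is parallel to the world's x (2 degrees of play); flats face every 30 degrees from there. Not tightened: it rests on the neck with 1.5 mm of side play. Lifting it 30 mm clears the neck.
- cap_top (a point): Centre of the cap's top face. The cap's three inner lugs sit under short thread segments. One way it turns easily and stays level; it lifts off when turned 47 to 62 degrees (0.82 to 1.09 rad), where a second stop is met. The other way it is blocked at once. Ordinary thread loosens counter-clockwise from above, reverse clockwise; which it is changes from start to start and is not visible.
- ramekin: Bone white ceramic ramekin, loose, 90 mm across, 45 mm high, mouth 80 mm across. Origin: centre of its underside, on the counter; z up. It may stand left or right of the clamp.
- back_cap: The equal cap on the mill in the back clamp (x about 0.7, y about 0), to be left alone. Origin at its lower rim, 132 mm above the counter.
- shaker: Cobalt glass salt shaker with steel top, 46 mm across, 88 mm high; bystander. Origin: centre of its underside.
- pour_cup: Copper pour cup with a loop handle, 70 mm across, 60 mm high; bystander. Origin: centre of its underside.
- jar: Amber glass jar with a steel lid, 60 mm across, 95 mm high; bystander. Origin: centre of its underside.
- brush: Flat pastry brush with a walnut handle, lying, 184 mm long, 12 mm high; bystander. Origin: on the counter, 105 mm from the handle's end; x towards the bristles.
Things that resemble listed ones, but are neither listed nor needed, are in the scene too. What is shaped like the cap but blue or green is not meant.

How it is judged (in metres and radians):
On the way, in this order (a step that is already met when the one before it is completed fails the run):
1. the cap has been unscrewed: turned at least 34 degrees (0.6 rad) one way while still seated on the neck (angle between the x axis of cap and the x axis of cradle, either way round above 0.6 rad and z of cap in the frame of cradle below 0.142 m and horizontal distance between cap and cradle below 0.006 m), for 0.05 s.
2. the cap has been lifted off the neck above the mill, in the fingers (z of cap in the frame of cradle above 0.16 m and contact force between the fingers and cap above 1 N), for 0.1 s.
At the end, for the whole second after the job is handed in: The fingers hold the cap still, open side down (tilt under 20 degrees), within 30 mm of the ramekin's axis, its rim at least 15 mm above the ramekin's rim (60 mm above the counter), not touching it; ramekin, back mill's cap and all bystanders are within 30 mm of their start (contact force between the fingers and cap above 2 N and horizontal distance between cap and ramekin below 0.03 m and height (world z) of cap above 0.06 m and angle between cap's own z axis and vertical below 0.35 rad and linear speed of cap below 0.03 m/s and contact force between cap and ramekin below 0.1 N and angle between ramekin's own z axis and vertical below 0.1 rad and distance of each of ramekin, back_cap, shaker, pour_cup, jar, brush from where it was at the start of the episode below 0.03 m); the arm keeps its last pose, push and grip.
It fails at once if the ramekin is shoved more than 30 mm or tipped (distance of ramekin from where it was at the start of the episode above 0.03 m or angle between ramekin's own z axis and vertical above 0.3 rad).
It fails at once if a bystander is moved more than 30 mm (the other mill's cap, the salt shaker, the pour cup, the jar, the brush) (distance of any of back_cap, shaker, pour_cup, jar, brush from where it was at the start of the episode above 0.03 m).
It also fails if it takes over 54 s, if anything falls off the work surface, if the arm or the gripper's body presses on something with over 40 N, if the wrist force passes 120 N, or if a joint passes its speed limit or range.

### The arm

A 6-joint arm with a two-finger parallel gripper is mounted at the origin on the work surface. World frame = base frame: x ahead of the robot, y to its left, z up, the work surface at z = 0. Lengths are in mm, angles in rad, forces in N, time in s.
With the tool pointing down it reaches from about 300 to 875 mm from the base axis. Payload 4.2 kg.
Tool frame: the origin (TCP) lies at the very end of the fingers, on their centre line; the grasp point (between the pads) lies 19 mm behind it; y points along the fingers, x is the direction in which the jaws open and shut, and the axes are right-handed (so a half turn about y gives the same grasp; the last joint's range is limited). The gripper opens to 85 mm and grips with 20 to 120 N. Pads are 22 mm wide; open, the fingers measure 114 mm over their backs; the gripper's body (76 mm by 85 mm) begins 54 mm behind the grasp point. The pads swing forward as they close: fully open they stand 13 mm farther back than shut.
Start: joints at [-1.234, 0.32, 1.565, -0, 1.257, -0.02], TCP at [200.838, -538.8, 231.338] pointing down, gripper open.
Joint ranges: [-3.11, 3.11], [-0.84, 2.01], [0.21, 2.61], [-1.34, 4.49], [0.05, 2.63], [-2.56, 2.56]. Speed limits (rad/s): [2.57, 2.57, 3.14, 3.14, 3.14, 3.14].

### API

Orientations are given as a 3x3 rotation matrix whose columns are the frame's x, y, z axes.
In Python, from bench import monitor, optics, workorder gives the robot as it stands.
- The arm moves only by the tool servo_tool, never from a script. Its argument "motion" is one flat list of numbers, 7 for each row, row after row: the turn, a rotation vector about the tool's x, y, z in units of 6 degrees (1.0 is 6 degrees), then the shift along the tool's x, y, z in mm, then the opening, from 0 (shut) to 1 (fully open). In form: [ax, ay, az, tx, ty, tz, fingers, ax, ay, az, tx, ty, tz, fingers, ...]. A call has 1 to 20 rows; each row is the pose to reach, as a shift and turn from the pose commanded when the call began, along the tool's axes at that moment; what a row does not reach only later rows make up. A row lasts 1/12 s, in which the tool goes at most 41.7 mm and 7.16 degrees, less where a joint would pass 70% of its speed; a pose out of reach is approached as far as the arm can. A call with a gripper value outside its range is refused whole. The fingers move at their own pace and stop on an object; "newtons" is the grip in N (left out, the last holds). Time passes only in rows, so rows that repeat a pose let the fingers close. It gives the time, the measured TCP pose, the force and the opening at its end, in the units of the state.
- monitor.get_obs(): the state, without advancing time (a new reading comes with each control period).
- optics.snapshot(name): name is "side" or "top" or "wrist"; returns a dict with "img" (384x512x3 uint8, red, green, blue), "K" (3x3 intrinsics, pixels), "k1" (the pictures are not rectified: a ray, as slopes to the right and down, at radius r is drawn at 1 + k1 r^2 times it, then the intrinsics apply), "position" and "attitude" of the camera in the world. Camera axes: x right, y up, looking along -z (the intrinsics and any distortion apply to the point x, -y, -z); pixel columns grow to the right and rows downward; lengths in mm; the calibration is good to about 2 mm. A picture is of the moment at which its call begins. There is no depth.
- workorder.sign_off(): hands the job in, once; it reports no verdict.
The state is a dict: "t": time; "joints": joint angles; "dq": joint speeds; "joint_torque": joint torques, N m; "tcp_pos": TCP position; "eef_rot": TCP orientation; "ft_force": force on the tool from outside, world axes, zero at the start; "torque": the same for the moment, N m; "finger_gap": finger opening in mm.
Only numpy, scipy, OpenCV 4.12 (cv2) and the standard library are available. Lean on these libraries where they do the work, as an engineer would, in place of code of your own. Each camera call takes 0.05 s, during which the arm holds its last target.

## Working session

There is one attempt and no reset: what is moved stays moved. The work goes in short steps, Python scripts to look and compute and a tool call to move; the robot and the scene stay as the last step left them, time stands still between calls to the robot, and variables do not carry over. Pictures are saved under pics/ and viewed, and the job is handed in when it is done.

Besides the shell and the picture viewer there is one more tool, called after ">>>" as name(argument=value, ...) on one line, values as JSON. servo_tool: Moves the arm, as the interface text tells. Its arguments: {"type":"object","properties":{"motion":{"type":"array"},"newtons":{"type":"number"}},"required":["motion"]}

```bash
mkdir -p pics; ls; python3 - <<'E'
from bench import monitor, optics
import cv2
o=monitor.get_obs();print(o)
for n in("side","top","wrist"):
    s=optics.snapshot(n);cv2.imwrite(f"pics/a_{n}.png",s["img"][:,:,::-1]);print(n,s["K"],s["k1"],s["position"],s["attitude"])
E
```

```text
pics
{'t': 0.0, 'joints': array([-1.23398617e+00,  3.20278942e-01,  1.56572489e+00,  2.57647283e-05,
        1.25739836e+00, -1.99896851e-02]), 'dq': array([-1.54363954e-03,  1.97543705e-05, -7.93870021e-04,  1.26658310e-03,
       -1.58847097e-03,  1.22618856e-03]), 'joint_torque': array([ 2.14089458e-03, -4.15514338e+01, -2.34160352e+01,  3.49861020e-04,
        8.18140106e-03, -5.48778303e-07]), 'tcp_pos': array([ 200.68263182, -538.30850015,  230.47190434]), 'eef_rot': array([[ 3.49269434e-01, -5.74879804e-04,  9.37022162e-01],
       [-9.37020593e-01,  1.71596563e-03,  3.49269902e-01],
       [-1.80868604e-03, -9.99998362e-01,  6.06601291e-05]]), 'ft_force': array([-0.492405  , -1.52060744, -0.1878163 ]), 'torque': array([0.00324364, 0.06997281, 0.03168722]), 'finger_gap': 85.55119787660949}
side [[435.60635564   0.         251.86036271]
 [  0.         435.60635564 188.41881824]
 [  0.           0.           1.        ]] -0.09908231140367123 [399.53369955 878.48450896 701.84898409] [[-0.98604134  0.07845588 -0.14685762]
 [-0.16578659 -0.54423727  0.82238713]
 [-0.01540429  0.83525473  0.54964738]]
top [[484.15120386   0.         254.09520547]
 [  0.         484.15120386 186.31816236]
 [  0.           0.           1.        ]] -0.20219357017898854 [ 371.08165714    6.88231343 1223.80107439] [[ 0.00876568  0.98822187 -0.15277663]
 [-0.9999569   0.00913028  0.00168504]
 [ 0.00306008  0.15275528  0.98825931]]
wrist [[323.03070759   0.         256.48284588]
 [  0.         323.03070759 186.58580985]
 [  0.           0.           1.        ]] 0.014742852316182725 [ 278.26625604 -510.68862593  372.65865726] [[ 3.48994764e-01  8.87624641e-01  3.00541431e-01]
 [-9.37124524e-01  3.30741909e-01  1.11388583e-01]
 [-5.30395876e-04 -3.20518778e-01  9.47242013e-01]]
```

View pics/a_side.png

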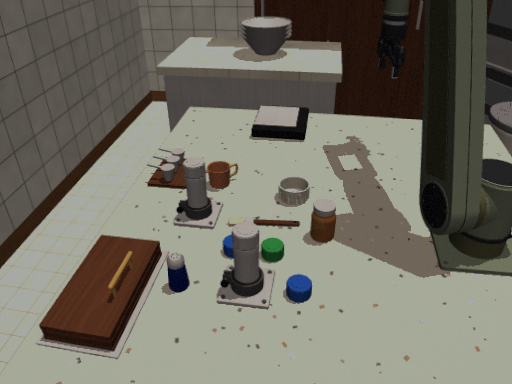

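View pics/a_top.png

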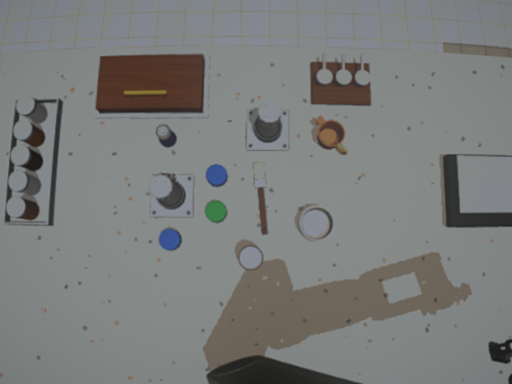

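View pics/a_wrist.png

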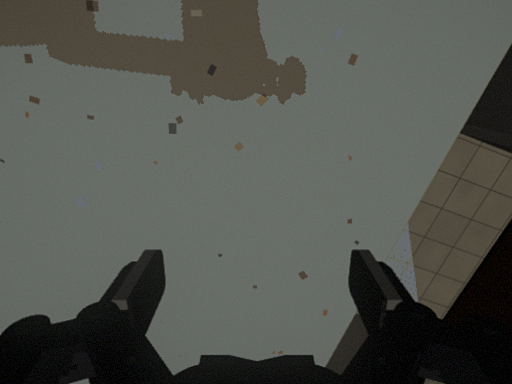

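The top view has +x up and +y left. There are two equal mills: A at top (165,187) / side (247,235), and B at top (268,115) / side (195,170). B is the back one (x≈0.7, y≈0), so A is the front mill. The ramekin candidates are top (315,223), white with an open mouth, and top (251,257), which is the jar with a lid. I'll enlarge both before measuring.

```bash
cat > h.py <<'E'
import numpy as np, cv2
from scipy.spatial.transform import Rotation as R
def ray(s,u,v):
    K=s["K"]; p=np.array([(u-K[0,2])/K[0,0],(v-K[1,2])/K[1,1]])
    q=p.copy()
    for _ in range(20): q=p/(1+s["k1"]*(q@q))
    d=s["attitude"]@np.array([q[0],-q[1],-1.]); return np.array(s["position"]),d/np.linalg.norm(d)
def plane(s,u,v,z):
    o,d=ray(s,u,v); return o+d*(z-o[2])/d[2]
def tri(a,pa,b,pb):
    o1,d1=ray(a,*pa);o2,d2=ray(b,*pb)
    t=np.linalg.lstsq(np.c_[d1,-d2],o2-o1,rcond=None)[0]
    x,y=o1+t[0]*d1,o2+t[1]*d2; return (x+y)/2,np.linalg.norm(x-y)
def proj(s,P):
    c=s["attitude"].T@(np.array(P)-s["position"]);q=np.array([c[0],-c[1]])/-c[2]
    q=q*(1+s["k1"]*(q@q));return q*[s["K"][0,0],s["K"][1,1]]+s["K"][:2,2]
E
python3 - <<'E'
from h import *
a=cv2.imread("pics/a_top.png");b=cv2.imread("pics/a_side.png")
f=lambda i,x,y,w,h,k:cv2.resize(i[y:y+h,x:x+w],None,fx=k,fy=k,interpolation=cv2.INTER_CUBIC)
A=f(a,135,160,65,65,6);B=f(b,210,210,65,100,6)
C=f(a,285,190,65,65,6)
D=f(b,265,165,65,65,6)
top=np.hstack([A,C]);cv2.imwrite("pics/b_top.png",top)
D=cv2.copyMakeBorder(D,0,B.shape[0]-D.shape[0],0,0,cv2.BORDER_CONSTANT)
cv2.imwrite("pics/b_side.png",cv2.resize(np.hstack([B,D]),None,fx=.99,fy=.99))
E
```

```text
(no output)
```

View pics/b_top.png

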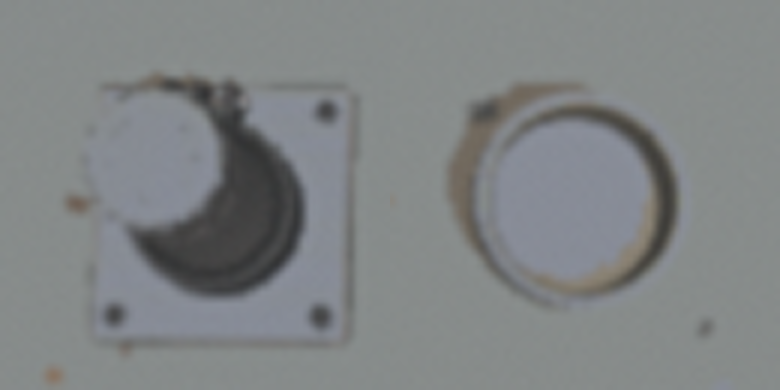

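View pics/b_side.png

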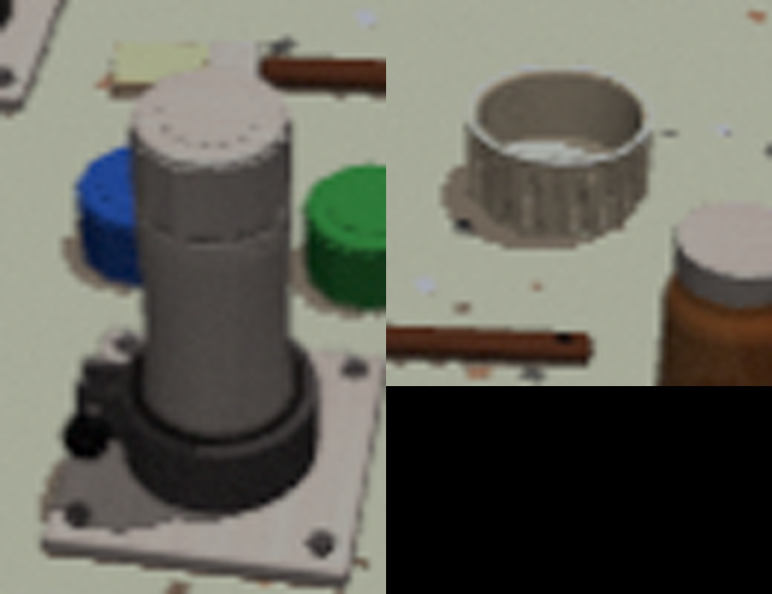

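```bash
python3 - <<'E'
from h import *
from bench import optics
t=optics.snapshot("top");s=optics.snapshot("side")
print("cap",tri(t,(160.5,186.3),s,(245.2,229.4)))
print("ram",tri(t,(315.8,222.6),s,(293.6,184.3)))
print("back",tri(t,(268,114),s,(195,163)))
# plate screw holes (top crop) front, at z=10
for u,v in [(326,110),(114,315),(320,316)]: print("screw",plane(t,135+u/6-.4,160+v/6-.4,10))
for z in(164,): print("cap planes",plane(t,160.5,186.3,z),plane(s,245.2,229.4,z))
print("ram pl",plane(t,315.8,222.6,45),plane(s,293.6,184.3,45))
for n,u,v,z in[("blue1",170,239,30),("blue2",217,175,30),("green",216,211,30),("jar",251,257,95),("brushend",265,233,10),("brush tip",259,163,10),("shaker",163,132,88),("cup",331,134,60)]: print(n,plane(t,u,v,z).round())
E
```

```text
cap (array([533.3651084 , 214.70702132, 159.48344773]), np.float64(0.7036680276234603))
ram (array([ 464.60436668, -147.41930068,   41.15081534]), np.float64(1.1369774362638672))
back (array([703.51128337, -25.20003912, 160.33732026]), np.float64(0.8199620892079956))
screw [578.8417427  171.30218096  10.        ]
screw [490.15046446 259.3146486   10.        ]
screw [490.86039445 171.34739885  10.        ]
cap planes [533.03007737 213.8589235  164.        ] [531.89313223 220.28168429 164.        ]
ram pl [ 464.86835999 -146.91566088   45.        ] [ 463.6575599  -141.38145616   45.        ]
blue1 [422. 212.  30.]
blue2 [583.  98.  30.]
green [493.  99.  30.]
jar [380.  11.  95.]
brushend [441. -24.  10.]
brush tip [619.  -7.  10.]
shaker [679. 228.  88.]
cup [ 685. -186.   60.]
```

Mill A is the front one: its cap top triangulates to (533, 215, 159.5) against 164 expected, and its plate screws centre on (534.5, 215). The ramekin is the open white cup at (464.5, −146), rim height about 41 against 45. Heights agree within calibration. I'll move above the cap with the jaws at 30° azimuth, which lines up with flats.

>>> servo_tool(motion=[0,-0.83,0,-29.5,-1.5,28.7,1,0,-1.66,0,-59,-3,57.4,1,0,-2.49,0,-88.5,-4.5,86.1,1,0,-3.32,0,-118,-6,114.8,1,0,-4.15,0,-147.5,-7.5,143.5,1,0,-4.98,0,-177,-9,172.2,1,0,-5.81,0,-206.5,-10.5,200.9,1,0,-6.64,0,-236,-12,229.6,1,0,-7.47,0,-265.5,-13.5,258.3,1,0,-8.3,0,-295,-15,287,1,0,-9.13,0,-324.5,-16.5,315.7,1,0,-9.96,0,-354,-18,344.4,1,0,-10.79,0,-383.5,-19.5,373.1,1,0,-11.62,0,-413,-21,401.8,1,0,-12.45,0,-442.5,-22.5,430.5,1,0,-13.28,0,-472,-24,459.2,1,0,-14.11,0,-501.5,-25.5,487.9,1,0,-14.94,0,-531,-27,516.6,1,0,-15.77,0,-560.5,-28.5,545.3,1,0,-16.6,0,-590,-30,574,1])

```text
t: 1.92
tcp_pos: [532.9, 216.7, 261.3]
eef_rot: [[0.863, 0.0, -0.505], [0.505, -0.0, 0.863], [-0.0, -1.0, -0.0]]
ft_force: [0.7, -0.2, 0.3]
finger_gap: 85.5
```

>>> servo_tool(motion=[0,0,0,0,0,0,1,0,0,0,0,0,0,1])

```text
t: 2.08
tcp_pos: [532.8, 216.1, 260.3]
eef_rot: [[0.864, -0.001, -0.503], [0.503, -0.001, 0.864], [-0.001, -1.0, -0.0]]
ft_force: [0.1, -0.7, -0.5]
finger_gap: 85.2
```

```bash
cat > g.py <<'E'
from bench import monitor, optics
from h import *
import sys
o=monitor.get_obs();print(o['t'],o['joints'].round(3),o['tcp_pos'].round(2),o['eef_rot'].round(4).tolist(),o['ft_force'].round(2),o['torque'].round(3),round(o['finger_gap'],2))
for n in sys.argv[2:]:
    s=optics.snapshot(n);cv2.imwrite(f"pics/{sys.argv[1]}_{n}.png",s["img"][:,:,::-1]);np.savez(f"pics/{sys.argv[1]}_{n}.npz",**{k:s[k] for k in("K","k1","position","attitude")})
E
python3 g.py c wrist
```

```text
2.0833 [ 0.366  0.304  1.514 -0.     1.325 -0.161] [532.8  216.14 260.33] [[0.8644, -0.0013, -0.5028], [0.5028, -0.0008, 0.8644], [-0.0015, -1.0, -0.0001]] [ 0.09 -0.65 -0.55] [-0.045 -0.025  0.028] 85.25
```

View pics/c_wrist.png

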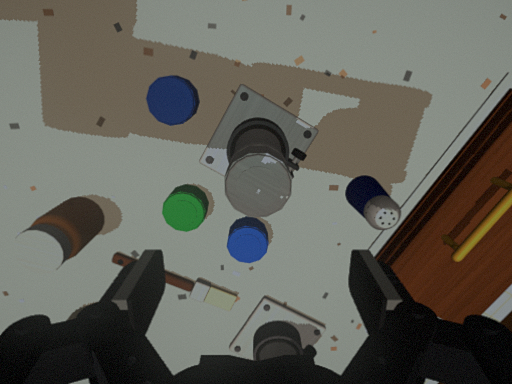

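The wrist view shows the front mill's cap at (258,184) and the back mill at (277,340). I'll fit the cap's top disc in an enlarged crop.

```bash
python3 - <<'E'
from h import *
b=cv2.imread("pics/c_wrist.png")
cv2.imwrite("pics/d.png",cv2.resize(b[135:230,205:315],None,fx=6,fy=6,interpolation=cv2.INTER_CUBIC))
E
```

```text
(no output)
```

View pics/d.png

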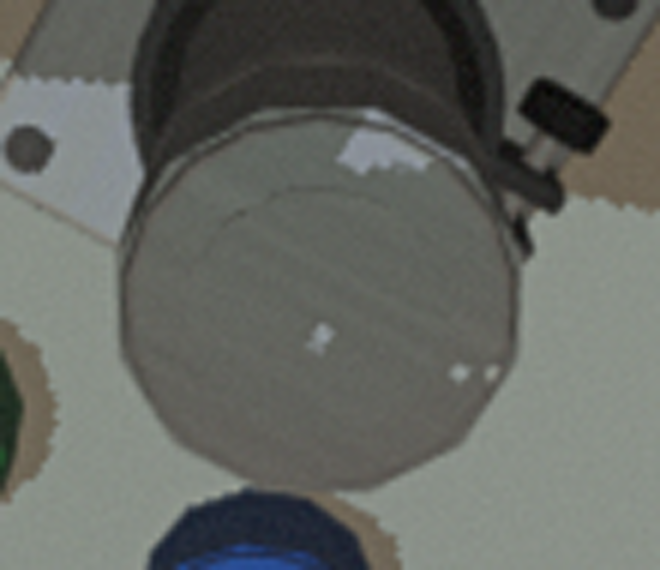

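```bash
python3 - <<'E'
from h import *
from bench import monitor
w=dict(np.load("pics/c_wrist.npz")); o=monitor.get_obs()
from bench import optics
t=optics.snapshot("top");s=optics.snapshot("side")
p=(258.0,185.3)
P=plane(w,*p,164);print(P,tri(w,p,s,(245.2,229.4)),tri(w,p,t,(160.5,186.3)))
print(w["position"],(o['eef_rot'].T@(P-o['tcp_pos'])).round(2))
L=plane(w,205+124/6-.4,185.3,164);Rr=plane(w,205+517/6-.4,185.3,164);print(np.linalg.norm(L-Rr))
# depth from width
E
```

```text
[532.473422   217.98948275 164.        ] (array([532.69342083, 217.27980864, 161.56325719]), np.float64(0.3925536635229624)) (array([534.14207477, 215.51827335, 155.43410424]), np.float64(0.389699158017842))
[491.52611397 286.73573934 402.42566816] [ 2.01 96.56  2.75]
50.98578642553167
```

>>> servo_tool(motion=[0,0,0,0.3,30,0.3,1,0,0,0,0.6,60,0.6,1,0,0,0,1,90,1,1,0,0,0,1,100,1,1,0,0,0,1,100,1,1,0,0,0,1,100,1,1])

```text
t: 2.73
tcp_pos: [533.4, 215.2, 162.3]
eef_rot: [[0.866, 0.001, -0.499], [0.499, 0.0, 0.866], [0.001, -1.0, -0.0]]
ft_force: [0.5, 0.5, -0.5]
finger_gap: 85.0
```

```bash
python3 g.py e wrist; python3 - <<'E'
from h import *
b=cv2.imread("pics/e_wrist.png")
cv2.imwrite("pics/e2.png",cv2.resize(b[150:384,130:380],None,fx=2.5,fy=2.5,interpolation=cv2.INTER_CUBIC))
E
```

```text
2.7333 [ 0.364  0.371  1.67  -0.     1.1   -0.159] [533.36 215.18 162.27] [[0.8663, 0.0009, -0.4995], [0.4995, 0.0002, 0.8663], [0.0009, -1.0, -0.0003]] [ 0.49  0.55 -0.48] [-0.034 -0.034 -0.041] 84.97
```

View pics/e2.png

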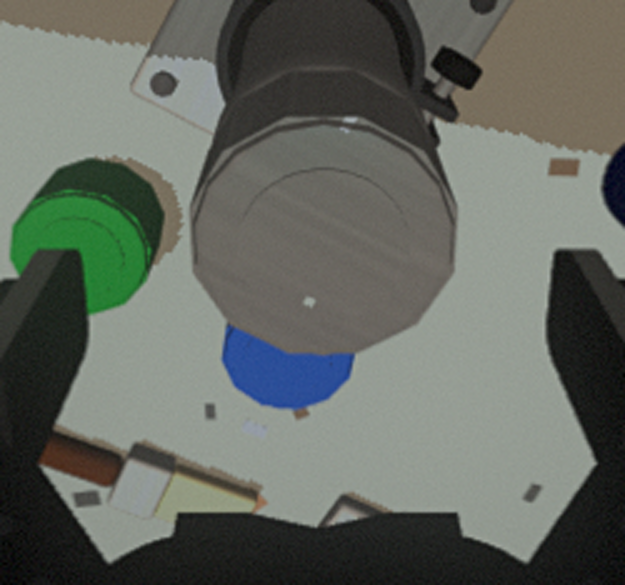

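```bash
python3 - <<'E'
from h import *
w=dict(np.load("pics/e_wrist.npz"))
from bench import monitor
o=monitor.get_obs()
for z in(161,164):
    P=plane(w,130+325/2.5-.3,150+238/2.5-.3,z);print(P,(o['eef_rot'].T@(P-o['tcp_pos'])).round(2))
w0=dict(np.load("pics/c_wrist.npz"));print(tri(w0,(258,185.3),w,(259.7,244.9)))
l=plane(w,130+194/2.5,244.9,164);r=plane(w,130+456/2.5,244.9,164);print(np.linalg.norm(l-r))
E
```

```text
[533.24766734 217.76995272 161.        ] [0.38 2.17 2.24]
[532.3852784  219.19388657 164.        ] [ 0.35 -0.83  3.9 ]
(array([533.54755537, 216.73376179, 159.13024491]), np.float64(0.5605948651782362))
51.183038029148236
```

>>> servo_tool(motion=[0,0,0,1.2,9,0.8,1,0,0,0,1.2,18,0.8,1,0,0,0,1.2,27,0.8,1,0,0,0,1.2,27,0.8,1,0,0,0,1.2,27,0.8,0.72,0,0,0,1.2,27,0.8,0.72,0,0,0,1.2,27,0.8,0.72], newtons=20)

```text
t: 3.37
tcp_pos: [533.9, 217.3, 134.6]
eef_rot: [[0.866, 0.001, -0.501], [0.501, 0.0, 0.866], [0.001, -1.0, -0.0]]
ft_force: [0.8, -0.4, -0.1]
finger_gap: 61.5
```

```bash
python3 g.py f wrist side; python3 - <<'E'
from h import *
b=cv2.imread("pics/f_wrist.png")
A=cv2.resize(b[180:384,130:380],None,fx=2,fy=2,interpolation=cv2.INTER_CUBIC)
b=cv2.imread("pics/f_side.png")
B=cv2.resize(b[160:262,190:290],None,fx=4,fy=4,interpolation=cv2.INTER_CUBIC)[:408]
cv2.imwrite("pics/f2.png",np.hstack([A,B])[:,:800])
E
```

```text
3.3667 [ 0.367  0.398  1.704 -0.     1.039 -0.158] [533.85 217.31 134.57] [[0.8656, 0.0006, -0.5008], [0.5008, 0.0001, 0.8656], [0.0006, -1.0, -0.0002]] [ 0.78 -0.35 -0.08] [ 0.023 -0.051  0.031] 61.52
```

View pics/f2.png

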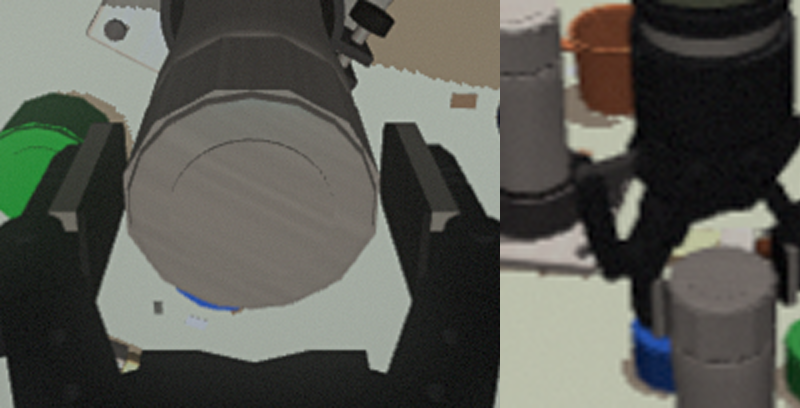

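Fingers straddle the cap evenly: pad faces at about 126 and 383 in the crop, cap edges at 127 and 376. Pad tips sit about 6 mm above the cap's lower seam. I'll go 3 mm lower, trim sideways and close lightly.

>>> servo_tool(motion=[0,0,0,-0.5,3,0,0.72,0,0,0,-0.5,3,0,0.6,0,0,0,-0.5,3,0,0.5,0,0,0,-0.5,3,0,0.4,0,0,0,-0.5,3,0,0.3,0,0,0,-0.5,3,0,0.2,0,0,0,-0.5,3,0,0.2], newtons=25)

```text
t: 4.05
tcp_pos: [533.2, 216.9, 131.3]
eef_rot: [[0.866, -0.0, -0.501], [0.501, -0.0, 0.866], [-0.0, -1.0, -0.0]]
ft_force: [0.1, -0.1, 0.2]
finger_gap: 52.2
```

```bash
python3 g.py i wrist side; python3 - <<'E'
from h import *
b=cv2.imread("pics/i_wrist.png")
A=cv2.resize(b[180:384,130:380],None,fx=2,fy=2,interpolation=cv2.INTER_CUBIC)
b=cv2.imread("pics/i_side.png")
B=cv2.resize(b[200:302,200:275],None,fx=4,fy=4,interpolation=cv2.INTER_CUBIC)[:408]
cv2.imwrite("pics/i2.png",np.hstack([A,B])[:,:800])
E
```

```text
4.05 [ 0.366  0.4    1.71  -0.     1.032 -0.158] [533.18 216.91 131.27] [[0.8657, -0.0, -0.5006], [0.5006, -0.0001, 0.8657], [-0.0001, -1.0, -0.0001]] [ 0.12 -0.08  0.21] [0.019 0.057 0.033] 52.16
```

View pics/i2.png

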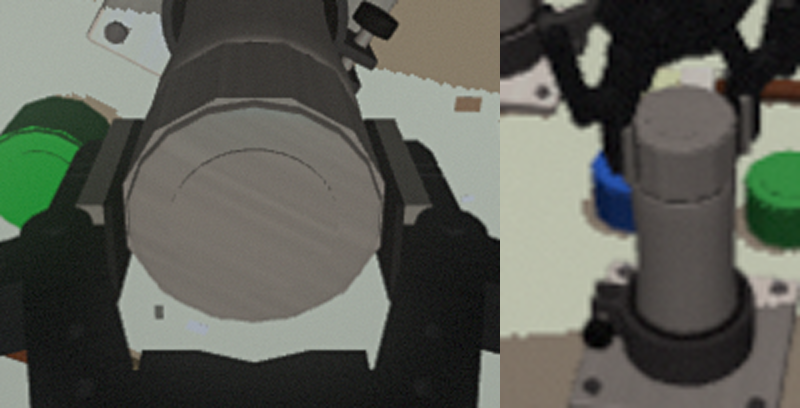

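Grip confirmed: gap 52.2 mm, no side force. Now I'll feel for the loosening direction, counter-clockwise (−y) first.

>>> servo_tool(motion=[0,-0.2,0,0,0,0,0.2,0,-0.4,0,0,0,0,0.2,0,-0.6,0,0,0,0,0.2,0,-0.8,0,0,0,0,0.2,0,-0.8,0,0,0,0,0.2], newtons=35)

```text
t: 4.57
tcp_pos: [533.2, 216.9, 131.3]
eef_rot: [[0.82, 0.0, -0.572], [0.572, -0.0, 0.82], [-0.0, -1.0, -0.0]]
ft_force: [0.7, -0.2, -0.4]
finger_gap: 52.5
```

```bash
python3 g.py j wrist
```

```text
4.5667 [ 0.366  0.4    1.71  -0.     1.032 -0.243] [533.2  216.91 131.31] [[0.82, 0.0001, -0.5724], [0.5724, -0.0001, 0.82], [-0.0, -1.0, -0.0001]] [ 0.67 -0.21 -0.41] [ 0.049 -0.007  0.004] 52.54
```

>>> servo_tool(motion=[0,-0.5,0,0,0,0,0.2,0,-1,0,0,0,0,0.2,0,-1.5,0,0,0,0,0.2,0,-2,0,0,0,0,0.2,0,-2,0,0,0,0,0.2])

```text
t: 5.03
tcp_pos: [533.2, 216.9, 131.3]
eef_rot: [[0.683, 0.0, -0.73], [0.73, -0.0, 0.683], [-0.0, -1.0, -0.0]]
ft_force: [-1.4, 0.4, -0.4]
finger_gap: 52.4
```

```bash
python3 g.py k wrist side top; python3 - <<'E'
from h import *
b=cv2.imread("pics/k_wrist.png")
A=cv2.resize(b[180:384,130:380],None,fx=2,fy=2,interpolation=cv2.INTER_CUBIC)
b=cv2.imread("pics/k_side.png")
B=cv2.resize(b[200:302,200:275],None,fx=4,fy=4,interpolation=cv2.INTER_CUBIC)[:408]
cv2.imwrite("pics/k2.png",np.hstack([A,B])[:,:800])
E
```

```text
5.0333 [ 0.366  0.4    1.71  -0.     1.032 -0.452] [533.19 216.92 131.28] [[0.6834, 0.0, -0.73], [0.73, -0.0001, 0.6834], [-0.0001, -1.0, -0.0001]] [-1.44  0.42 -0.41] [ 0.024 -0.043  0.004] 52.43
```

View pics/k2.png

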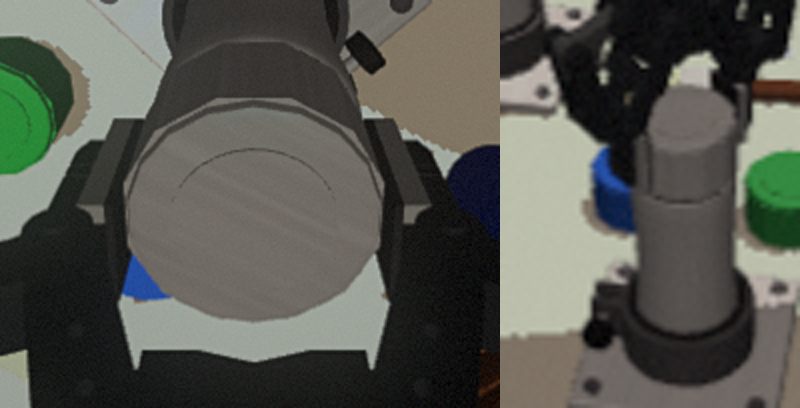

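The cap turned freely 17° with the fingers, with torque about 0 and the pads still flat on the flats. So the thread is ordinary, loosening counter-clockwise. I'll continue to about 54°, keeping it seated.

>>> servo_tool(motion=[0,-0.8,0,0,0,0,0.2,0,-1.6,0,0,0,0,0.2,0,-2.4,0,0,0,0,0.2,0,-3.2,0,0,0,0,0.2,0,-4,0,0,0,0,0.2,0,-4.8,0,0,0,0,0.2,0,-5.5,0,0,0,0,0.2,0,-6.2,0,0,0,0,0.2,0,-6.2,0,0,0,0,0.2,0,-6.2,0,0,0,0,0.2])

```text
t: 6.02
tcp_pos: [533.2, 216.9, 131.3]
eef_rot: [[0.106, -0.0, -0.994], [0.994, -0.0, 0.106], [-0.0, -1.0, -0.0]]
ft_force: [-0.6, -0.3, -1.6]
finger_gap: 52.2
```

```bash
python3 g.py l wrist side; python3 - <<'E'
from h import *
b=cv2.imread("pics/l_wrist.png")
A=cv2.resize(b[180:384,130:380],None,fx=2,fy=2,interpolation=cv2.INTER_CUBIC)
b=cv2.imread("pics/l_side.png")
B=cv2.resize(b[200:302,200:275],None,fx=4,fy=4,interpolation=cv2.INTER_CUBIC)[:408]
cv2.imwrite("pics/l2.png",np.hstack([A,B])[:,:800])
E
```

```text
6.0167 [ 0.366  0.4    1.71  -0.     1.032 -1.098] [533.19 216.9  131.26] [[0.1061, -0.0, -0.9944], [0.9944, -0.0001, 0.1061], [-0.0001, -1.0, -0.0]] [-0.61 -0.34 -1.59] [ 0.007 -0.037  0.017] 52.22
```

View pics/l2.png

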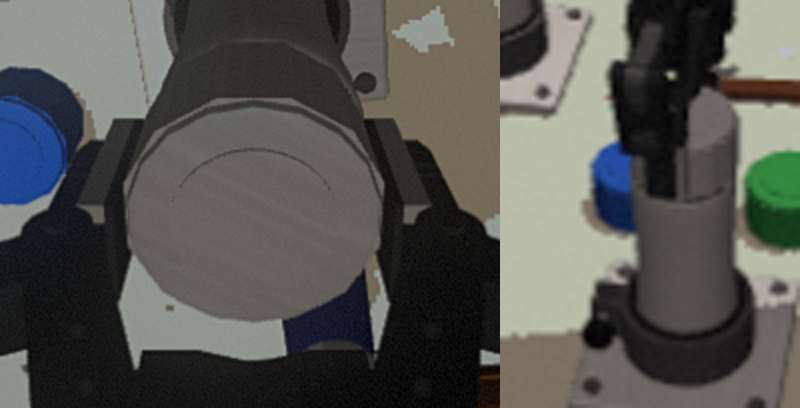

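It has turned 53.9° in total, with no torque. I'll test-lift gently.

>>> servo_tool(motion=[0,0,0,0,0,0,0.2,0,0,0,0,-2,0,0.2,0,0,0,0,-4,0,0.2,0,0,0,0,-6,0,0.2,0,0,0,0,-6,0,0.2], newtons=45)

```text
t: 6.53
tcp_pos: [533.5, 217.0, 137.9]
eef_rot: [[0.104, 0.001, -0.995], [0.995, 0.0, 0.104], [0.0, -1.0, -0.001]]
ft_force: [-0.5, -0.2, -0.5]
finger_gap: 52.3
```

It lifts freely. I'll raise it clear.

>>> servo_tool(motion=[0,0,0,0,-8,0,0.2,0,0,0,0,-16,0,0.2,0,0,0,0,-24,0,0.2,0,0,0,0,-32,0,0.2,0,0,0,0,-40,0,0.2,0,0,0,0,-50,0,0.2,0,0,0,0,-60,0,0.2,0,0,0,0,-70,0,0.2,0,0,0,0,-70,0,0.2,0,0,0,0,-70,0,0.2])

```text
t: 7.37
tcp_pos: [533.5, 217.0, 208.1]
eef_rot: [[0.104, 0.001, -0.995], [0.995, 0.0, 0.104], [0.001, -1.0, -0.001]]
ft_force: [-0.9, -0.6, -1.7]
finger_gap: 52.3
```

```bash
python3 g.py m wrist side top
```

```text
7.3667 [ 0.366  0.336  1.601 -0.     1.204 -1.1  ] [533.5  217.04 208.08] [[0.1038, 0.0014, -0.9946], [0.9946, 0.0004, 0.1038], [0.0006, -1.0, -0.0014]] [-0.89 -0.57 -1.68] [ 0.029 -0.017 -0.053] 52.32
```

View pics/m_side.png

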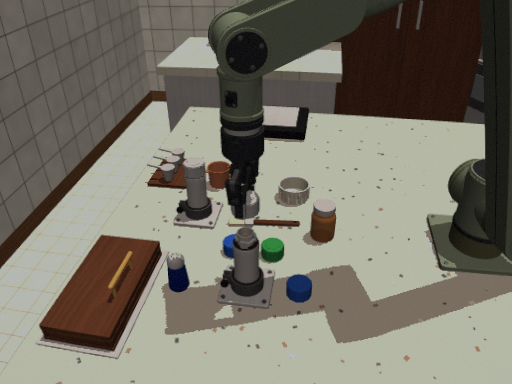

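The cap is off, with the neck visible at side (246,240), and held level in the fingers. I'll carry it over the ramekin.

>>> servo_tool(motion=[0,0.1,0,-8,0,0.7,0.2,0,0.4,0,-24,0,2,0.2,0,0.8,0,-48,0,4,0.2,0,1.2,0,-73,0,6,0.2,0,1.6,0,-98,0,8,0.2,0,2,0,-123,0,10,0.2,0,2.4,0,-148,0,12.5,0.2,0,2.8,0,-173,0,15,0.2,0,3.2,0,-198,0,17,0.2,0,3.6,0,-223,0,19,0.2,0,4,0,-248,0,21,0.2,0,4.3,0,-273,0,23,0.2,0,4.6,0,-298,0,25,0.2,0,4.8,0,-323,0,27,0.2,0,5,0,-344,0,29,0.2,0,5,0,-359,0,30.5,0.2,0,5,0,-367,0,31,0.2,0,5,0,-367,0,31,0.2])

```text
t: 9.02
tcp_pos: [463.2, -146.6, 207.1]
eef_rot: [[0.59, -0.001, -0.807], [0.807, -0.0, 0.59], [-0.001, -1.0, 0.0]]
ft_force: [0.1, 0.4, -0.5]
finger_gap: 52.5
```

>>> servo_tool(motion=[0,0,0,0,6,0,0.2,0,0,0,0,18,0,0.2,0,0,0,0,32,0,0.2,0,0,0,0,46,0,0.2,0,0,0,0,60,0,0.2,0,0,0,0,74,0,0.2,0,0,0,0,84,0,0.2,0,0,0,0,90,0,0.2,0,0,0,0,90,0,0.2,0,0,0,0,90,0,0.2])

```text
t: 9.85
tcp_pos: [464.3, -144.3, 117.2]
eef_rot: [[0.587, -0.0, -0.81], [0.81, 0.0, 0.587], [-0.0, -1.0, 0.0]]
ft_force: [0.1, 0.5, -0.7]
finger_gap: 52.6
```

```bash
python3 g.py n wrist side top; python3 - <<'E'
from h import *
b=cv2.imread("pics/n_side.png")
A=cv2.resize(b[120:250,240:340],None,fx=4,fy=4,interpolation=cv2.INTER_CUBIC)
b=cv2.imread("pics/n_top.png")
B=cv2.resize(b[160:290,250:350],None,fx=4,fy=4,interpolation=cv2.INTER_CUBIC)
cv2.imwrite("pics/n2.png",np.hstack([A,B]))
E
```

```text
9.85 [-0.325  0.29   1.929  0.     0.923 -1.269] [ 464.33 -144.33  117.19] [[0.5866, -0.0004, -0.8099], [0.8099, 0.0002, 0.5866], [-0.0001, -1.0, 0.0004]] [ 0.13  0.46 -0.72] [-0.004  0.024 -0.031] 52.6
```

View pics/n2.png

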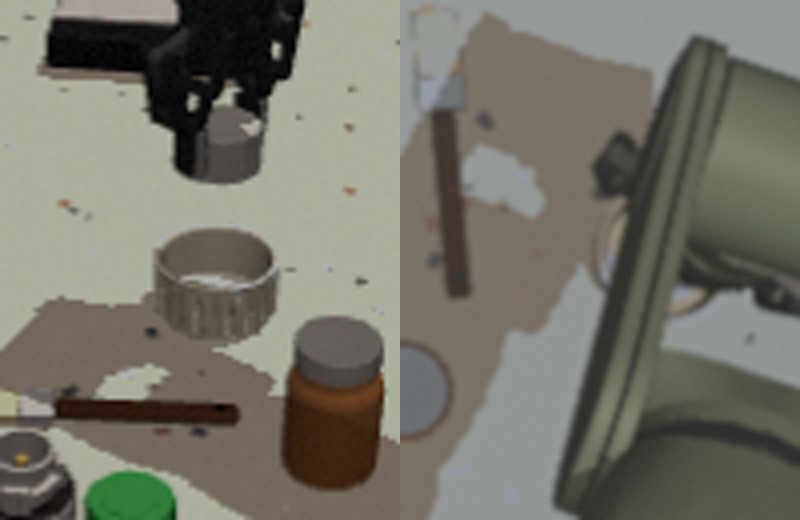

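View pics/n_wrist.png

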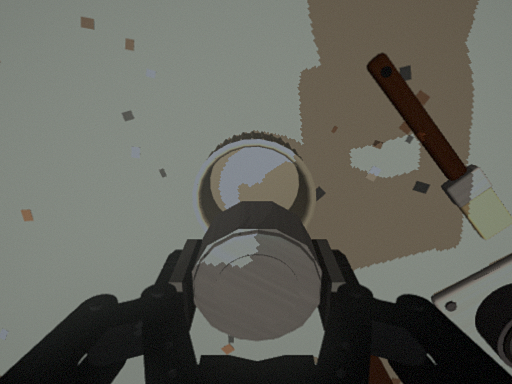

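```bash
python3 - <<'E'
from h import *
w=dict(np.load("pics/n_wrist.npz"));s=dict(np.load("pics/n_side.npz"))
l=plane(w,196,190,45);r=plane(w,315,190,45);t=plane(w,255.5,137.5,45)
az=np.array([-.81,.587,0]);print(l,r,np.linalg.norm(l-r),t-45*az)
# cap lower rim centre in side: (218,158)/4
print("cap rim side", [plane(s,240+218/4,120+158/4+dz,118).round(1) for dz in(0,)], proj(s,(464.4,-144.3,118)))
print("ram rim side", plane(s,240+216/4,120+257/4,45))
E
```

```text
[ 433.51960556 -175.50936309   45.        ] [ 482.58975776 -107.78275354   45.        ] 83.6347623718936 [ 464.51952101 -146.28108204   45.        ]
cap rim side [array([ 464.8, -152. ,  118. ])] [294.41213386 160.91760616]
ram rim side [ 462.58007679 -141.79562937   45.        ]
```

>>> servo_tool(motion=[0,0,0,0,5,0,0.2,0,0,0,0,13,0,0.2,0,0,0,0,22,0,0.2,0,0,0,0,30,0,0.2,0,0,0,0,34,0,0.2,0,0,0,0,34,0,0.2,0,0,0,0,34,0,0.2,0,0,0,0,34,0,0.2])

```text
t: 10.67
tcp_pos: [464.5, -145.0, 83.4]
eef_rot: [[0.587, 0.0, -0.809], [0.809, -0.0, 0.587], [0.0, -1.0, -0.0]]
ft_force: [1.4, -0.2, -0.3]
finger_gap: 52.0
```

```bash
python3 g.py p wrist side top
```

```text
10.6667 [-0.326  0.333  1.971 -0.     0.837 -1.269] [ 464.52 -144.97   83.4 ] [[0.5872, 0.0004, -0.8094], [0.8094, -0.0002, 0.5872], [0.0001, -1.0, -0.0004]] [ 1.43 -0.16 -0.26] [0.036 0.02  0.055] 51.99
```

View pics/p_side.png

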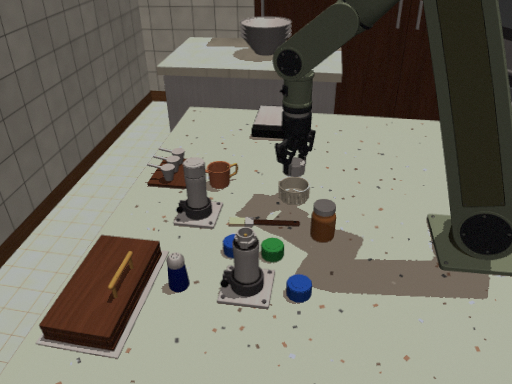

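View pics/p_wrist.png

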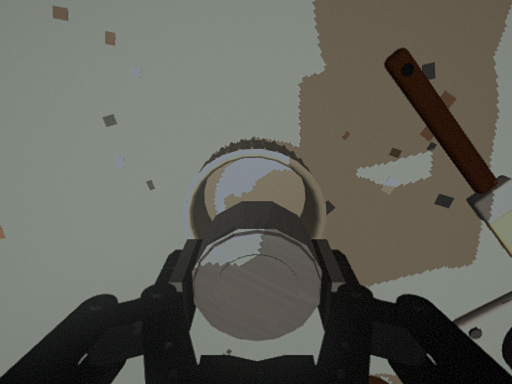

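The cap is centred over the ramekin within about 2 mm, with its rim near 84 mm (about 39 mm above the ramekin's rim). It is level and held, and nothing else has moved. Handing in.

```bash
python3 - <<'E'
from bench import workorder, monitor
print(monitor.get_obs()['dq'].round(3)); print(workorder.sign_off())
E
```

```text
[-0.001 -0.004  0.002 -0.001  0.002  0.   ]
the job is handed in; nothing more can be done
None
```

I took the cap off the front mill and handed the job in with it held open side down over the ramekin. Sign-off gave no verdict.

- **Unscrewing:** The first direction I tried, counter-clockwise, turned freely with no torque, so the thread is ordinary and I never tried clockwise. I turned it 54° while it was seated, and it then lifted with no resistance. The bare neck was visible afterwards.
- **Final position:** The cap was level, with its centre about 2 mm from the ramekin's axis. Its rim was near 84 mm above the counter, about 39 mm above the ramekin's rim. The grip was commanded at 45 N with a 52 mm opening, and the arm was still.
- **Other objects:** The ramekin still measured at its starting place. In the last pictures the bystanders and the back cap looked unmoved, but I did not measure them again.
- **Disagreements:** The cameras differed by up to about 8 mm. Measured heights came out 2–9 mm low for the cap top and 4 mm low for the ramekin rim. In the side view, taken 34 mm above the final height, the cap read about 8 mm further towards −y than the arm reported. That is still well inside the 30 mm allowed.

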